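Load the drill jig and hold its sprung clamp

ROBOT

A 6-joint arm with a two-finger parallel gripper is mounted at the origin on a cart in front of the work surface, level with it; the furniture and walls round the work are solid. World frame = base frame: x ahead of the robot, y to its left, z up, the work surface at z = 0. Lengths are in m, angles in degrees, forces in N, time in s.
With the tool pointing down it reaches from about 0.25 to 0.725 m from the base axis. Payload 9.7 kg.
Tool frame: the origin (TCP) lies midway between the tips of the shut fingers; the grasp point (between the pads) lies bot.hold_point_z behind it (bot.hold_point_z is the distance from the TCP to the grasp point, in m); z points along the fingers, y is the line along which they close (so a half turn about z gives the same grasp; the last joint's range is limited). The gripper opens to 85 mm and grips with 20 to 120 N. Pads are 22 mm wide; open, the fingers measure 114 mm over their backs; the gripper's body (76 mm by 85 mm) begins 54 mm behind the grasp point. The pads swing forward as they close: fully open they stand 13 mm farther back than shut.
Start: joints at [-68.583, 4.979, 10.078, 95.1, 0, 90], TCP at [0.201, -0.512, 0.231] pointing down, gripper open.
Joint ranges: [-179.16, 179.16], [-48.56, 103.87], [-65.8, 70.77], [-126.05, 130.52], [-82.76, 87.17], [-180, 180]. Speed limits (degrees/s): [127.2, 127.2, 147.25, 180, 180, 180].

INTERFACE

Orientations are given as [roll, pitch, yaw] about the fixed x, y, z axes, in that order (R = Rz(yaw) Ry(pitch) Rx(roll)).
In Python, from workcell import bot, camera, camera_model, ticket gives the robot as it stands.
- The arm moves only by the tool send_rows, never from a script. Its argument "targets" is text: rows parted by semicolons, each of 5 numbers parted by spaces: the shift along the tool's x, y, z in mm, then the turn about the tool's z in degrees, then the closure in counts, from 0 (fully open) to 255 (shut). A call has 1 to 20 rows; each row is the pose to reach, as a shift and turn from the pose commanded when the call began, along the tool's axes at that moment; what a row does not reach only later rows make up. A row lasts 1/8 s, in which the tool goes at most 62.5 mm and 10.7 degrees, less where a joint would pass 70% of its speed; a pose out of reach is approached as far as the arm can. A call with a gripper value outside its range is refused whole. The fingers move at their own pace and stop on an object; "newtons" is the grip in N (left out, the last holds). Time passes only in rows, so rows that repeat a pose let the fingers close. It gives the time, the measured TCP pose, the force, the opening and the grip force at its end, in the units of the state.
- bot.get_obs(): the state, without advancing time (a new reading comes with each control period).
- camera(name): name is "scene" or "top" or "wrist"; returns the picture (480x640x3 uint8, blue, green, red); there is no depth.
- camera_model(name): a dict with "K" (3x3 intrinsics, pixels), "pose" (4x4, takes a point from camera to world coordinates); the wrist camera has in their place "T_tool_cam" (4x4, takes a point from camera to tool coordinates, whose origin is the TCP and whose axes are the flange's). Camera axes: x right, y down, z forward; pixel columns grow to the right and rows downward; lengths in m; the calibration is good to about 2 mm. A picture is of the moment at which its call begins: read the wrist's pose just before it. camera_model takes no time and is no camera call.
- ticket.job_done(): hands the job in; it is judged then, once.
The state is a dict: "time": time; "q": joint angles; "qd": joint speeds; "joint_efforts": joint torques, N m; "ee_pos": TCP position; "tcp_rot": TCP orientation; "wrist_force": force on the tool from outside, world axes, zero at the start; "torque": the same for the moment, N m; "opening": finger opening in m; "grasp_force": force on a finger pad.
Only numpy, scipy, OpenCV 4.12 (cv2) and the standard library are available. Lean on these libraries where they do the work, as an engineer would, in place of code of your own. Each camera call takes 0.05 s, during which the arm holds its last target. There are 200 camera calls.

TASK

Pick up the blue-faced wooden blank and slide it flat, lengthwise, into the slot of the drill jig until it is fully home against the back stop; only then push the jig's red clamp arm (take it by its orange post) against its spring, past the ratchet click, until its rubber pad is pressed firmly against the end of the blank. Finish while still holding the arm pressed there (do not let go: the ratchet alone leaves the pad short of the blank), and leave the eraser, glue stick and paint pot where they are.

Things in the scene. Friction and masses are not known exactly. Their poses are not given: they have to be found in the camera images.
- blank: loose wooden name-plate blank, 130 x 60 x 14 mm, 90 g, top painted blue, lying flat on the table. Origin: centre of its underside; x along its length, y along its width, z up. Either end may go in first. About 60 mm of its length stays outside the slot when home: take it across its 60 mm width, about 20 to 25 mm from the end that stays outside
- jig: drill jig, fixed to the table: plywood base board 44 mm thick (jig x -160 to +90 mm, y -60 to +155 mm), on it a slot under an aluminium drill plate with two brass bushings (metal from x = -15 to +82 mm, y -45 to +45 mm, up to 75 mm above the table). Origin: on the table under the middle of the slot's mouth; x points into the slot, y to the left, z up
- slot_mouth (a point): middle of the slot's mouth, on top of the base board (44 mm above the table), axes as the jig. The slot is 62.5 mm wide, 16.5 mm high (the base board is its floor) and 70 mm deep to its back stop. Flared lead-ins stand out up to 15 mm before the mouth on both sides and above. The base board before the mouth is bare and level
- slot_home (a point): where the origin of the blank lies when it is fully home (5 mm inside the mouth, on the slot's floor); axes as the jig. The outer end of the blank is then 60 mm in front of the mouth
- clamp_angle (a joint): angle of the red clamp arm, rad: 0 open (spring rests it there), grows anticlockwise from above as it is pushed, stop at 1.0. Needs 2 N at the post at first, 5 to 6 N near the end, 1 to 2 N more where the ratchet drags (from 0.3). Clicks at about 0.83, where it rests on the ratchet if let go after that. Pad meets a home blank at about 0.91; 0.93 to 0.98 is pressed firmly (up to 12 N at the post)
- post_foot (a point): orange upright round post on the clamp arm, 16 mm in diameter, from 56 to 102 mm above the table. Origin: middle of its foot, 56 mm above the table. It moves on a circle of 135 mm radius about the pivot; in the jig's axes its direction from the pivot is -172 degrees (anticlockwise from jig x) plus clamp_angle
- press_pad: black rubber pad at the nose of the clamp arm, 18 mm wide and 11 mm high, centred 51 mm above the table; x is the way it presses, its face lies 22 mm ahead of its origin
- pad_travel (a joint): how far the rubber pad is pressed back on its spring, m: 0 free, 0.012 at its stop (preload about 3 N, then 450 N/m)
- pawl_lift (a joint): brass pawl of the ratchet, m: 0 dropped in, up to about 0.007 lifted while the arm's tooth passes under it; it snaps back to 0 at the click
- eraser: eraser in a blue and white sleeve, 22 x 45 x 13 mm, lying beside the blank; leave alone. Origin: centre of its underside
- glue_stick: white and black glue stick, 31 mm in diameter, 106 mm tall, standing behind the jig; leave alone. Origin: centre of its underside
- paint_pot: white pot, 68 mm in diameter, 70 mm tall, standing to the left of the jig; leave alone. Origin: centre of its underside
- clamp_arm: red sprung clamp arm with a steel hub, its rubber pad at the nose and the orange post at its end. Origin: on the pivot, on top of the base board (jig x -50 mm, y +120 mm); it turns about this upright axis. The red bars lie 46 to 57 mm above the table
Not all that is in view belongs to the job. Of the things that look like the blank, the largest one is meant.

How it is judged (in metres and radians):
On the way, in this order (a step that is already met when the one before it is completed fails the run):
1. the blank is fully home in the slot while the clamp arm is still open (x of blank in the frame of slot_home above -0.005 m and y of blank in the frame of slot_home between -0.004 and 0.004 m and z of blank in the frame of slot_home below 0.005 m and angle between the x axis of blank and the x axis of jig, either way round below 0.06 rad and value of joint clamp_angle below 0.2 rad), for 0.2 s.
2. the clamp arm has been pushed past its ratchet click and the pawl has dropped in (value of joint clamp_angle above 0.84 rad and value of joint pawl_lift below 0.002 m), for 0.1 s.
At the end, for the whole second after the job is handed in: the blank lies within 4 mm of fully home in the slot and straight in it; the clamp arm stands still past its click (over 0.89 rad, pawl dropped in), its pad pressing on the blank with over 1.5 N, and the fingers still hold the arm (over 2 N) without touching the blank (x of blank in the frame of slot_home above -0.004 m and y of blank in the frame of slot_home between -0.004 and 0.004 m and z of blank in the frame of slot_home below 0.005 m and angle between the x axis of blank and the x axis of jig, either way round below 0.06 rad and value of joint clamp_angle above 0.89 rad and value of joint pawl_lift below 0.002 m and contact force between press_pad and blank above 1.5 N and contact force between the fingers and clamp_arm above 2 N and contact force between the fingers and blank below 0.2 N and velocity of joint clamp_angle between -0.1 and 0.1 rad/s and linear speed of blank below 0.02 m/s); the arm keeps its last pose, push and grip.
It fails at once if the eraser is shifted by more than 25 mm (distance of eraser from where it was at the start of the episode above 0.025 m).
It fails at once if the glue stick is shifted by more than 25 mm or tipped (distance of glue_stick from where it was at the start of the episode above 0.025 m or angle between glue_stick's own z axis and vertical above 0.4 rad).
It fails at once if the paint pot is shifted by more than 25 mm or tipped (distance of paint_pot from where it was at the start of the episode above 0.025 m or angle between paint_pot's own z axis and vertical above 0.4 rad).
It also fails if it takes over 58 s, if anything falls off the work surface, if the arm or the gripper's body presses on something with over 40 N, if the wrist force passes 120 N, or if a joint passes its speed limit or range.

## Working session

There is one attempt and no reset: what is moved stays moved. The work goes in short steps, Python scripts to look and compute and a tool call to move; the robot and the scene stay as the last step left them, time stands still between calls to the robot, and variables do not carry over. Pictures are saved under pics/ and viewed, at most 13 in all, crops included, and the job is handed in when it is done.

Besides the shell and the picture viewer there is one more tool, called after "Call:" in YAML: its name, and indented under it one key for each argument. send_rows: Moves the arm, as the interface text tells. Its arguments: {"type":"object","properties":{"targets":{"type":"string"},"newtons":{"type":"number"}},"required":["targets"]}

```bash
mkdir -p pics; python3 - <<'E'
from workcell import bot,camera,camera_model,ticket
import cv2,numpy as np
o=bot.get_obs();print(o,bot.hold_point_z)
for n in("top","scene"):
    cv2.imwrite(f"pics/{n}0.png",camera(n));m=camera_model(n);print(n,m["K"],np.round(m["pose"],4))
print(camera_model("wrist"))
E
```

```text
{'time': 0.0, 'q': array([-6.85810759e+01,  5.01010716e+00,  1.00334994e+01,  9.51003021e+01,
       -8.68615845e-04,  8.99990477e+01]), 'qd': array([0.08903182, 0.03508582, 0.12829832, 0.00543317, 0.03803174,
       0.14372856]), 'joint_efforts': array([-9.66358566e-04, -5.20384848e+01,  4.64803755e+01,  1.63048255e-02,
       -8.28860948e-05, -1.12862415e-05]), 'ee_pos': array([ 0.20075895, -0.51179067,  0.23058406]), 'tcp_rot': array([-1.79923090e+02,  8.67336715e-04,  2.14198776e+01]), 'wrist_force': array([-0.47428778,  0.15936709,  0.15525499]), 'torque': array([ 0.02477458, -0.02254258, -0.00276134]), 'grasp_force': 0.0, 'opening': 0.08532172651553752} 0.0187
top [[489.24912447   0.         316.15446922]
 [  0.         489.24912447 234.95129005]
 [  0.           0.           1.        ]] [[-0.0232 -0.9955  0.0916  0.4356]
 [-0.9996  0.0218 -0.0164 -0.0443]
 [ 0.0144 -0.092  -0.9957  1.4088]
 [ 0.      0.      0.      1.    ]]
scene [[478.02585164   0.         325.83685382]
 [  0.         478.02585164 231.93255972]
 [  0.           0.           1.        ]] [[ 0.8945 -0.2058  0.397   0.0812]
 [-0.4469 -0.4389  0.7795 -0.9587]
 [ 0.0138 -0.8747 -0.4845  0.6307]
 [ 0.      0.      0.      1.    ]]
{'K': array([[338.12560125,   0.        , 319.69155246],
       [  0.        , 338.12560125, 238.0617739 ],
       [  0.        ,   0.        ,   1.        ]]), 'T_tool_cam': array([[-7.77641755e-04, -9.46052399e-01, -3.24012735e-01,
         8.35808746e-02],
       [ 9.99999249e-01, -4.28676049e-04, -1.14838439e-03,
        -9.67108980e-04],
       [ 9.47535304e-04, -3.24013385e-01,  9.46052022e-01,
        -1.43639839e-01],
       [ 0.00000000e+00,  0.00000000e+00,  0.00000000e+00,
         1.00000000e+00]])}
```

View pics/top0.png

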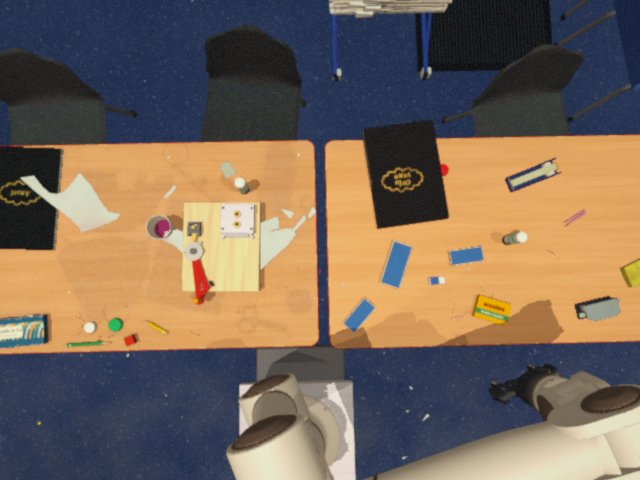

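View pics/scene0.png

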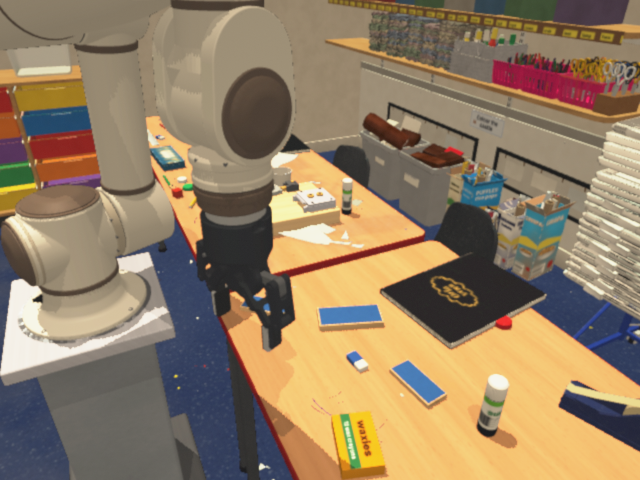

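The top view shows three blue-faced pieces: (396,264), (466,256) and (359,315). The one at (396,264) is the largest. The eraser is at (436,281), the jig base is around (222,247), the post is near (198,301), the pot is at (159,228) and the glue stick is at (242,186). I'll check these in an enlarged crop.

```bash
cat > h.py <<'E'
from workcell import bot,camera,camera_model,ticket
import cv2,numpy as np
from scipy.spatial.transform import Rotation as R
def tool():
    o=bot.get_obs();T=np.eye(4);T[:3,:3]=R.from_euler('xyz',o['tcp_rot'],degrees=True).as_matrix();T[:3,3]=o['ee_pos'];return T
def campose(n,T=None):
    m=camera_model(n);return m['K'],(m['pose'] if n!='wrist' else T@m['T_tool_cam'])
def px2w(uv,z,K,P):
    d=P[:3,:3]@np.linalg.solve(K,[uv[0],uv[1],1.]);c=P[:3,3];return c+d*(z-c[2])/d[2]
def w2px(p,K,P):
    q=K@(P[:3,:3].T@(np.asarray(p)-P[:3,3]));return q[:2]/q[2]
def toTool(p,T): return (T[:3,:3].T@(np.asarray(p)-T[:3,3]))*1000
E
python3 - <<'E'
from h import *
im=cv2.imread('pics/top0.png')
a=cv2.resize(im[180:320,140:270],None,fx=4,fy=4,interpolation=cv2.INTER_CUBIC)[:560]
b=cv2.resize(im[230:300,375:450],None,fx=3.7,fy=3.7,interpolation=cv2.INTER_CUBIC)
c=np.zeros((560,800,3),np.uint8);c[:,:520]=a;c[:b.shape[0],521:521+b.shape[1]]=b
cv2.imwrite('pics/crop1.png',c);print(b.shape)
K,P=campose('top')
# blue areas
hsv=cv2.cvtColor(im,cv2.COLOR_BGR2HSV);m=cv2.inRange(hsv,(98,120,100),(118,255,255));m[:230]=0;m[340:]=0
for q in cv2.findContours(m,0,1)[0]:
    if cv2.contourArea(q)>100:
        r=cv2.minAreaRect(q);w=np.array([px2w(x,.014,K,P)[:2] for x in cv2.boxPoints(r)]);print(r[0],w.mean(0).round(4),np.linalg.norm(w[0]-w[1]).round(4),np.linalg.norm(w[1]-w[2]).round(4),np.degrees(np.arctan2(*(w[1]-w[0])[::-1])).round(1))
E
```

```text
(259, 278, 3)
(358.87847900390625, 315.08184814453125) [ 0.3342 -0.1828] 0.0859 0.0339 -42.0
(466.1393737792969, 255.4290771484375) [ 0.4957 -0.4956] 0.0854 0.0333 -82.8
(395.85528564453125, 264.2999267578125) [ 0.4751 -0.2929] 0.1168 0.0475 -19.3
```

View pics/crop1.png

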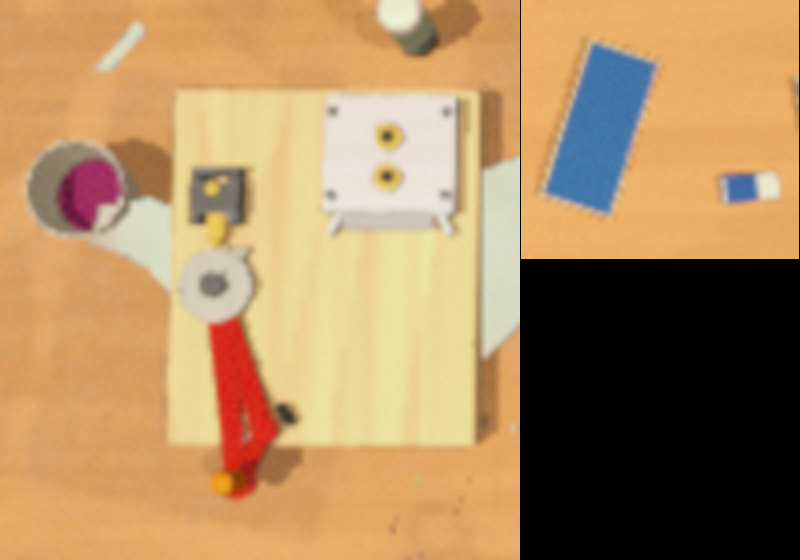

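The left crop shows the board corners at (176,90), (481,90), (476,444) and (168,444). The slot mouth faces the robot and the orange post is at (222,484). The right crop confirms the chosen blank, which measures about 0.12 x 0.05 m over its blue face alone. The eraser is beside it.

```bash
python3 - <<'E'
from h import *
K,P=campose('top')
c=np.array([(176,90),(481,90),(476,444),(168,444)])/4+[140-.4,180-.4]
w=np.array([px2w(x,.044,K,P)[:2] for x in c]);j=np.array([(90,155),(90,-60),(-160,-60),(-160,155)])/1e3
print(w, np.linalg.norm(w[0]-w[1]),np.linalg.norm(w[2]-w[1]))
A=(w-w.mean(0)).T@(j-j.mean(0));th=np.arctan2(A[1,0]-A[0,1],A[0,0]+A[1,1])
Rm=np.array([[np.cos(th),-np.sin(th)],[np.sin(th),np.cos(th)]]);t=w.mean(0)-Rm@j.mean(0);print('jig',t,np.degrees(th),(w-(j@Rm.T+t))*1e3)
print('post',px2w(np.array((222,484))/4+[139.6,179.6],.102,K,P), 'pred',t+Rm@(np.array([-.05,.12])+.135*np.array([np.cos(np.radians(-172)),np.sin(np.radians(-172))])))
print('hub',px2w(np.array((217,284))/4+[139.6,179.6],.07,K,P),t+Rm@[-.05,.12])
T=tool();print(toTool([.42,-.275,.2],T))
E
```

```text
[[0.66191716 0.3032076 ]
 [0.65745371 0.08946645]
 [0.40999716 0.09604341]
 [0.41498362 0.30830512]] 0.21378774846127013 0.24754393914130896
jig [0.56998622 0.15096325] -1.3178431709948046 [[-1.61004841 -0.64477742]
 [-1.12878055  0.55720452]
 [ 1.3485407   1.38449315]
 [ 1.39028827 -1.29692025]]
post [0.38877504 0.25776568 0.102     ] pred [0.38867635 0.25637265]
hub [0.52317055 0.26849415 0.07      ] [0.52275929 0.27208145]
[ 290.58118048 -140.37767551   30.7985923 ]
```

Call:
send_rows:
  targets: "30 -14 3 4 0;65 -32 6 10 0;105 -50 10 15 0;145 -70 15 20 0;185 -90 20 25 0;220 -106 24 31 0;250 -121 28 36 0;275 -133 30 40 0;290 -140 30 41 0;290 -140 30 41 0;290 -140 30 41 0"

```text
time: 1.48
ee_pos: [0.4194, -0.2761, 0.2011]
tcp_rot: [180.0, 0.0, -19.6]
wrist_force: [0.3, -0.2, 0.4]
opening: 0.0856
grasp_force: 0.0
```

```bash
python3 - <<'E'
from h import *
T=tool();im=camera('wrist');np.save('T1.npy',T);cv2.imwrite('pics/w1.png',im);o=bot.get_obs();print(o['q'],o['ee_pos'],o['tcp_rot'])
K,P=campose('wrist',T)
hsv=cv2.cvtColor(im,cv2.COLOR_BGR2HSV);m=cv2.inRange(hsv,(98,120,80),(118,255,255))
for q in cv2.findContours(m,0,1)[0]:
    if cv2.contourArea(q)>1000:
        w=np.array([px2w(x[0],.014,K,P)[:2] for x in q],np.float32);r=cv2.minAreaRect(w*1000);print(cv2.minAreaRect(q),r,cv2.boxPoints(r))
E
```

```text
[-3.33731610e+01 -2.10058252e+00 -4.90752667e-01  9.16261813e+01
 -9.31852083e-03  1.66221519e+02] [ 0.41924786 -0.27621685  0.20117819] [ 1.79994844e+02  1.81002769e-02 -1.95946798e+01]
((267.90496826171875, 304.8540954589844), (36.07553482055664, 72.75839233398438), 21.370620727539062) ((335.5224609375, -182.95542907714844), (38.741424560546875, 90.76180267333984), 47.934383392333984) [[ 288.85464 -166.93146]
 [ 356.23422 -227.74017]
 [ 382.19028 -198.9794 ]
 [ 314.8107  -138.17068]]
((317.0, 145.0), (134.0, 58.0), 90.0) ((475.67218017578125, -292.24853515625), (52.834129333496094, 123.05634307861328), 70.11503601074219) [[ 408.82715 -296.1628 ]
 [ 524.5466  -338.01828]
 [ 542.5172  -288.33426]
 [ 426.7978  -246.47879]]
((530.5249633789062, 44.13466262817383), (46.76853561401367, 125.03836059570312), 62.402706146240234) ((496.0088195800781, -494.55194091796875), (39.33129119873047, 91.32280731201172), 7.237893104553223) [[ 470.74704 -451.73206]
 [ 482.25272 -542.32715]
 [ 521.2706  -537.3718 ]
 [ 509.76492 -446.77673]]
```

View pics/w1.png

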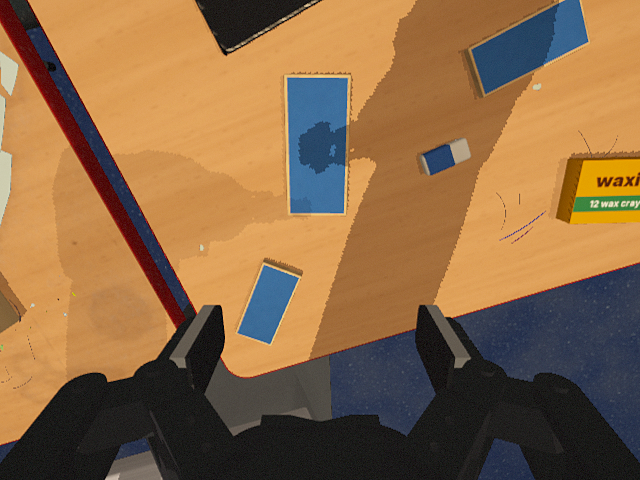

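The blank's centre measures (0.4757, -0.2922) at -19.9 deg, which agrees with the top view. The wrist turn limit means the blank has to be taken with a half turn. First I'll look at the jig closely.

Call:
send_rows:
  targets: "-4 -25 -5 -3 0;-11 -70 -10 -9 0;-20 -120 -15 -17 0;-28 -170 -20 -25 0;-36 -220 -20 -32 0;-44 -270 -20 -39 0;-52 -320 -20 -45 0;-60 -370 -20 -50 0;-67 -410 -20 -53 0;-72 -440 -20 -54 0;-73 -447 -20 -54 0;-73 -447 -20 -54 0"

```text
time: 3.02
ee_pos: [0.5008, 0.1692, 0.2212]
tcp_rot: [180.0, 0.0, 34.4]
wrist_force: [0.3, -0.7, -0.7]
opening: 0.0854
grasp_force: 0.0
```

```bash
python3 - <<'E'
from h import *
T=tool();im=camera('wrist');np.save('T2.npy',T);cv2.imwrite('pics/w2.png',im);o=bot.get_obs();print(o['q'],o['ee_pos'],o['tcp_rot'])
K,P=campose('wrist',T)
th=np.radians(-1.32)
for x,y,z in[(90,155,44),(90,-60,44),(-160,-60,44),(-160,155,44),(82,45,75),(82,-45,75),(-15,45,75),(-15,-45,75),(-183.7,101.2,102),(-50,120,70),(0,31,44),(0,-31,44)]:
    p=np.array([.57+(x*np.cos(th)-y*np.sin(th))/1e3,.151+(x*np.sin(th)+y*np.cos(th))/1e3,z/1e3]);print((x,y,z),w2px(p,K,P).round(1))
E
```

```text
[ 1.86440253e+01  1.81702196e+00  5.65318981e+00  9.38475732e+01
 -1.61619821e-02  1.64277983e+02] [0.50075119 0.16886501 0.22131757] [1.79987533e+02 1.53580861e-02 3.43660418e+01]
(90, 155, 44) [296.4 -50.2]
(90, -60, 44) [494.5 120.8]
(-160, -60, 44) [329.6 317.8]
(-160, 155, 44) [151.  205.5]
(82, 45, 75) [407.7  44.1]
(82, -45, 75) [492.8 117.7]
(-15, 45, 75) [331.8 151.3]
(-15, -45, 75) [413.9 212.4]
(-183.7, 101.2, 102) [163.4 279. ]
(-50, 120, 70) [234.  131.8]
(0, 31, 44) [352.7 144. ]
(0, -31, 44) [404.5 183.4]
```

View pics/w2.png

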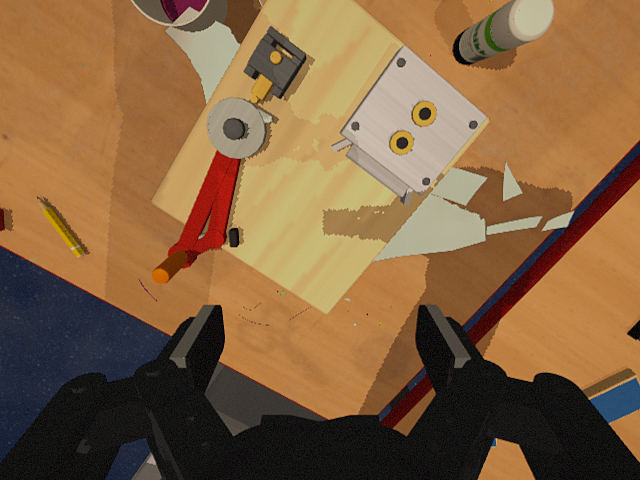

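The wrist view shows the board corners near (151,202) and (327,314), plate corners near (402,45) and (489,121), and the post top at (161,276). The prediction is within a few pixels, so I'll refine it with an enlarged crop.

```bash
python3 - <<'E'
import cv2
im=cv2.imread('pics/w2.png');a=im[30:330,140:540]
cv2.imwrite('pics/crop2.png',cv2.resize(a,None,fx=2,fy=2,interpolation=cv2.INTER_CUBIC))
E
```

```text
(no output)
```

View pics/crop2.png

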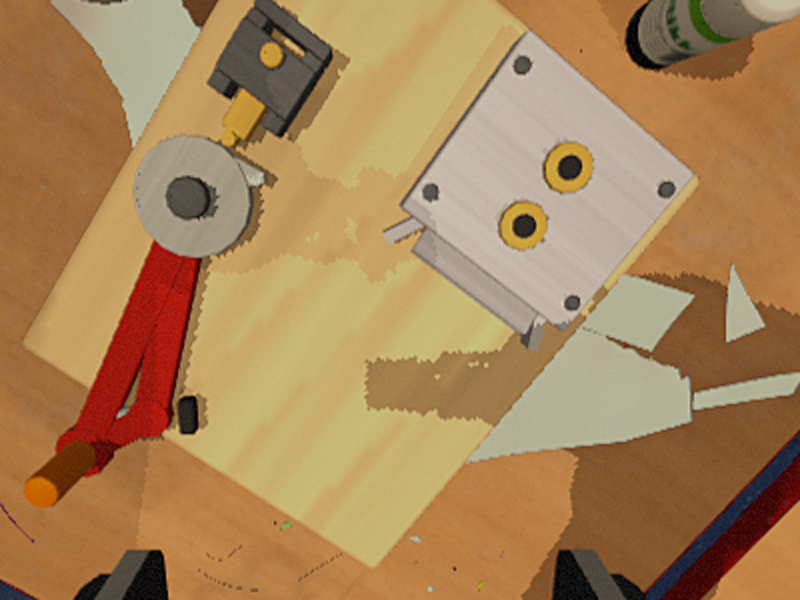

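```bash
python3 - <<'E'
from h import *
from scipy.optimize import least_squares
T=np.load('T2.npy');K,P=campose('wrist',T)
a=np.radians(-172)
D=[((402.5,45),(82,45,75)),((487.5,119),(82,-45,75)),((341,133.5),(0,45,75)),((422.5,193.5),(0,-45,75)),((152,202.5),(-160,155,44)),((326.5,313.5),(-160,-60,44)),((160.5,276),(-50+135*np.cos(a),120+135*np.sin(a),102))]
W=np.array([px2w(d[0],d[1][2]/1e3,K,P)[:2]*1e3 for d in D]);J=np.array([d[1][:2] for d in D])
def f(v,s=slice(None)):
    c,n=np.cos(v[2]),np.sin(v[2]);return W[s]-(J[s]@np.array([[c,n],[-n,c]])+v[:2])
for s in(slice(None),slice(0,4),slice(0,6)):
    r=least_squares(lambda v:f(v,s).ravel(),[570,151,-.02]);print(r.x[:2],np.degrees(r.x[2]));print(f(r.x).round(1).tolist())
# blank grasp target
c=np.array([.4757-.0005,-.2925]);d=np.radians(-19.7);g=c-.042*np.array([np.cos(d),np.sin(d)]);print('grasp',g,'shift',toTool([*g,.10],T))
E
```

```text
[570.50850369 154.0612535 ] -1.5126372678490274
[[-3.3, 0.1], [-3.5, 0.1], [0.2, -0.8], [2.0, 1.9], [2.2, -3.1], [2.2, 2.3], [0.3, -0.4]]
[569.33325132 154.31229224] -1.423914332772905
[[-2.1, -0.3], [-2.4, -0.3], [1.4, -1.1], [3.1, 1.7], [3.7, -3.1], [3.3, 2.3], [1.6, -0.4]]
[570.45687221 154.11662812] -1.5354280080917622
[[-3.3, 0.1], [-3.4, 0.0], [0.2, -0.9], [2.0, 1.9], [2.2, -3.2], [2.3, 2.1], [0.3, -0.5]]
grasp [ 0.43565824 -0.278342  ] shift [-306.50117707  332.50733481  121.3612411 ]
```

Call:
send_rows:
  targets: "-10 11 -5 -5 0;-30 32 -5 -13 0;-53 57 -5 -22 0;-76 82 -5 -31 0;-100 108 -5 -40 0;-123 134 -5 -49 0;-146 159 0 -58 0;-170 184 10 -67 0;-193 209 25 -76 0;-216 235 40 -85 0;-240 260 60 -94 0;-263 286 75 -103 0;-284 308 90 -112 0;-299 325 105 -120 0;-306 331 118 -125 0;-306 332 121 -126 0;-306 332 121 -126 0"

```text
time: 5.2
ee_pos: [0.4356, -0.2772, 0.1006]
tcp_rot: [180.0, 0.0, 160.3]
wrist_force: [-0.4, -0.6, 0.1]
opening: 0.0851
grasp_force: 0.0
```

```bash
python3 - <<'E'
from h import *
T=tool();im=camera('wrist');cv2.imwrite('pics/w3.png',im);o=bot.get_obs();print(o['q'],o['ee_pos'],o['tcp_rot'])
c=np.array([.4752,-.2925]);d=np.radians(-19.7);g=c-.042*np.array([np.cos(d),np.sin(d)])
print(toTool([*g,-.002],T))
K,P=campose('wrist',T)
hsv=cv2.cvtColor(im,cv2.COLOR_BGR2HSV);m=cv2.inRange(hsv,(98,120,60),(118,255,255))
for q in cv2.findContours(m,0,1)[0]:
    if cv2.contourArea(q)>800:
        w=np.array([px2w(x[0],.014,K,P)[:2] for x in q],np.float32)*1000;r=cv2.minAreaRect(w);print(cv2.boundingRect(q),r,cv2.boxPoints(r).tolist())
E
```

```text
[-3.24439175e+01 -1.98776602e-01 -9.68177482e+00  8.04756064e+01
  3.65327154e-03 -1.27540153e+01] [ 0.43590191 -0.27707914  0.1009294 ] [-1.79994424e+02  4.11805217e-02  1.60310101e+02]
[ -0.43894385  -1.04482605 102.63074992]
(46, 351, 97, 47) ((485.3783874511719, -494.3294372558594), (20.94699478149414, 90.44912719726562), 7.215577602386475) [[469.3074951171875, -450.77850341796875], [480.66815185546875, -540.5113525390625], [501.44927978515625, -537.88037109375], [490.088623046875, -448.14752197265625]]
(281, 221, 75, 144) ((475.9850158691406, -292.36663818359375), (53.322357177734375, 122.87169647216797), 70.03895568847656) [[409.1383056640625, -296.4530944824219], [524.6284790039062, -338.3992004394531], [542.8317260742188, -288.2801818847656], [427.341552734375, -246.33407592773438]]
(542, 0, 46, 232) ((413.72784423828125, -98.12400817871094), (11.854204177856445, 153.51515197753906), 89.96121215820312) [[336.9662780761719, -103.9991455078125], [490.4814147949219, -104.10307312011719], [490.4894104003906, -92.24887084960938], [336.9742736816406, -92.14494323730469]]
(350, 0, 117, 134) ((338.7684326171875, -186.35690307617188), (39.29898452758789, 79.7906494140625), 47.87213897705078) [[295.99945068359375, -174.16867065429688], [355.1761474609375, -227.69122314453125], [381.53741455078125, -198.54513549804688], [322.3607177734375, -145.0225830078125]]
```

View pics/w3.png

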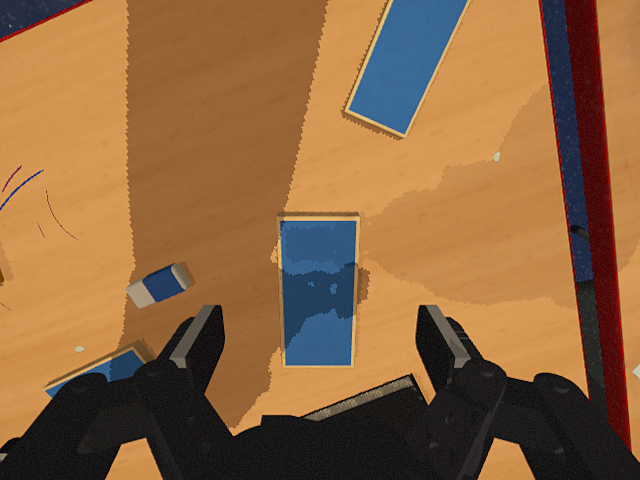

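The blank sits centred between the fingers, spanning (278,213) to (360,368), and the eraser at (160,285) is clear of them. I'll descend and grip.

Call:
send_rows:
  targets: "0 -1 20 0 0;0 -1 50 0 0;0 -1 78 0 0;0 -1 95 0 0;0 -1 102 0 0;0 -1 102 0 0;0 -1 102 0 160;0 -1 102 0 255;0 -1 102 0 255;0 -1 102 0 255;0 -1 102 0 255;0 -1 102 0 255"
  newtons: 45

```text
time: 6.75
ee_pos: [0.4362, -0.2784, -0.0005]
tcp_rot: [-180.0, 0.1, 160.4]
wrist_force: [-0.7, 0.8, 5.8]
opening: 0.0585
grasp_force: 48.8
```

Call:
send_rows:
  targets: "0 0 -10 0 255;0 0 -35 0 255;0 0 -70 0 255;5 15 -100 -1 255;17 52 -118 -3 255;32 95 -121 -5 255;48 141 -121 -7 255;64 189 -121 -9 255;80 237 -121 -11 255;96 285 -121 -13 255;112 331 -121 -15 255;125 370 -121 -17 255;134 397 -121 -18 255;138 409 -121 -18.2 255;139 411 -121 -18.2 255;139 411 -121 -18.2 255"

```text
time: 8.75
ee_pos: [0.4424, 0.1552, 0.1194]
tcp_rot: [-180.0, -0.0, 178.6]
wrist_force: [-0.7, 0.6, -1.5]
opening: 0.0587
grasp_force: 48.6
```

```bash
python3 - <<'E'
from h import *
o=bot.get_obs();print(o['q'],o['ee_pos'],o['tcp_rot'],o['wrist_force'])
im=camera('top');im2=camera('scene');cv2.imwrite('pics/top4f.png',im)
a=cv2.resize(im[180:320,170:280],None,fx=4,fy=4,interpolation=cv2.INTER_CUBIC)
b=cv2.resize(im2[160:260,240:370],None,fx=2.7,fy=2.7,interpolation=cv2.INTER_CUBIC)
c=np.zeros((560,800,3),np.uint8);c[:,:440]=a;c[:b.shape[0],445:445+b.shape[1]]=b[:,:355]
cv2.imwrite('pics/c4.png',c)
E
```

```text
[ 1.93348832e+01 -6.88837686e+00 -1.39944931e+01  8.29000888e+01
 -1.13767944e-02  2.07651769e+01] [0.44242484 0.15517746 0.1194109 ] [-1.79987162e+02 -1.76846972e-03  1.78569707e+02] [-0.68260307  0.55508307 -1.54877232]
```

View pics/c4.png

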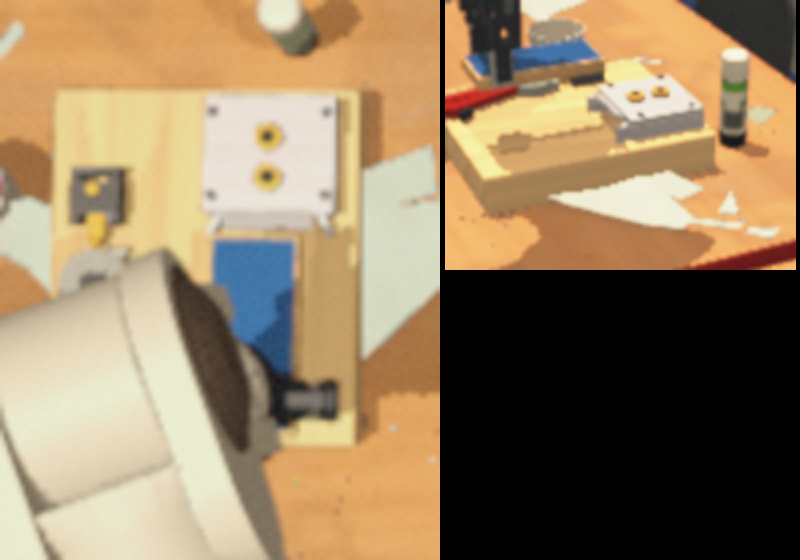

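The crop shows the blank's front edge from (211,237) to (299,237) and the plate's front edge from (204,214) to (337,214). The blank looks straight in line with the slot. I'll compute the offset.

```bash
python3 - <<'E'
from h import *
K,P=campose('top')
f=lambda u,v,z:px2w((u/4+169.6,v/4+179.6),z,K,P)*1e3
for n,(a,b,z) in dict(blank=((211,237),(299,237),.133),plateF=((204,213),(336.5,213),.075),plateB=((204,95),(338,95),.075),board=((55,90),(361,90),.044),boardF=((None),None,0)).items():
    if a: A=f(*a,z);B=f(*b,z);print(n,A.round(1),B.round(1),((A+B)/2).round(1),np.hypot(*(A-B)[:2]).round(1))
T=tool();th=np.radians(-1.4);print('blank front expected',T[:3,3]*1e3+107*np.array([np.cos(th),np.sin(th),0])*1)
E
```

```text
blank [548.1 179.7 133. ] [546.8 122.4 133. ] [547.5 151.  133. ] 57.3
plateF [569.8 194.5  75. ] [567.8 104.2  75. ] [568.8 149.4  75. ] 90.3
plateB [651.2 194.1  75. ] [649.3 102.3  75. ] [650.2 148.2  75. ] 91.9
board [661.9 303.9  44. ] [657.5  89.5  44. ] [659.7 196.7  44. ] 214.5
blank front expected [549.47605243 152.39911599 119.38777562]
```

Call:
send_rows:
  targets: "0 -1 -0 0 255;0 -1 20 0 255;0 -1 40 0 255;0 -1 58 0 255;0 -1 68 0 255;0 -1 73 0 255;0 -1 74.5 0 255;0 -1 74.5 0 255;0 -1 74.5 0 255"

```text
time: 9.98
ee_pos: [0.4427, 0.155, 0.0452]
tcp_rot: [180.0, 0.0, 178.6]
wrist_force: [0.0, 0.4, -0.6]
opening: 0.0586
grasp_force: 48.6
```

Call:
send_rows:
  targets: "-5 0 0 0 255;-10 0 0 0 255;-15 0 0 0 255;-20 0 0 0 255;-25 0 0 0 255;-30 0 0 0 255;-30 0 0 0 255"

```text
time: 10.85
ee_pos: [0.4729, 0.1542, 0.0448]
tcp_rot: [180.0, 0.0, 178.6]
wrist_force: [1.5, 1.8, -1.4]
opening: 0.0584
grasp_force: 48.6
```

Call:
send_rows:
  targets: "-6 0 0 0 255;-12 0 0 0 255;-18 0 0 0 255;-24 0 0 0 255;-30 0 0 0 255;-30 0 0 0 255"

```text
time: 11.6
ee_pos: [0.503, 0.1534, 0.0448]
tcp_rot: [-180.0, 0.0, 178.6]
wrist_force: [1.0, 1.2, -1.8]
opening: 0.0585
grasp_force: 48.6
```

Going in freely. Now slowly to the stop.

Call:
send_rows:
  targets: "-6 0 0 0 255;-12 0 0 0 255;-18 0 0 0 255;-23 0 0 0 255;-26 0 0 0 255;-28 0 0 0 255;-28 0 0 0 255"

```text
time: 12.48
ee_pos: [0.5305, 0.1527, 0.0448]
tcp_rot: [-180.0, 0.0, 178.6]
wrist_force: [0.4, -0.1, -1.4]
opening: 0.0585
grasp_force: 48.6
```

Call:
send_rows:
  targets: "-1 0 0 0 255;-2 0 0 0 255;-3 0 0 0 255;-4 0 0 0 255;-4 0 0 0 255"

```text
time: 13.1
ee_pos: [0.5329, 0.1525, 0.0442]
tcp_rot: [-180.0, -0.2, 178.6]
wrist_force: [-6.9, 0.3, 0.5]
opening: 0.0585
grasp_force: 48.8
```

Call:
send_rows:
  targets: "-1 0 0.5 0 255;-1 0 0.5 0 255;-1 0 0.5 0 120;-1 0 0.5 0 0;-1 0 0.5 0 0;-1 0 0.5 0 0;-1 0 -5 0 0;-1 0 -25 0 0;-1 0 -55 0 0;-1 0 -85 0 0;-1 0 -105 0 0;-1 0 -105 0 0"

```text
time: 14.6
ee_pos: [0.5363, 0.1529, 0.1517]
tcp_rot: [179.9, 0.2, 178.6]
wrist_force: [1.1, 0.0, -0.3]
opening: 0.0853
grasp_force: 0.0
```

```bash
python3 - <<'E'
from h import *
o=bot.get_obs();print(o['q'],o['ee_pos'],o['tcp_rot'],o['opening'])
T=tool();im=camera('wrist');cv2.imwrite('pics/w5.png',im)
K,P=campose('wrist',T)
th=np.radians(-1.35);J=lambda x,y,z:np.array([.570+(x*np.cos(th)-y*np.sin(th))/1e3,.1515+(x*np.sin(th)+y*np.cos(th))/1e3,z/1e3])
a=np.radians(-172);print('post pred',J(-50+135*np.cos(a),120+135*np.sin(a),102),w2px(J(-50+135*np.cos(a),120+135*np.sin(a),102),K,P))
for p in((-60,30,58),(-60,-30,58),(0,30,58)):print(p,w2px(J(*p),K,P))
E
```

```text
[ 1.59094007e+01  4.93589419e+00  1.22176561e+00  8.60952036e+01
 -8.02184628e-04  1.72935582e+01] [0.53626541 0.1528502  0.15166163] [179.94408637   0.18228698 178.61575218] 0.08525292364763001
post pred [0.38874932 0.25701114 0.102     ] [528.33268962 -24.51796717]
(-60, 30, 58) [359.0146615  206.66533357]
(-60, -30, 58) [275.56259018 206.8204982 ]
(0, 30, 58) [356.17461316 281.92688226]
```

View pics/w5.png

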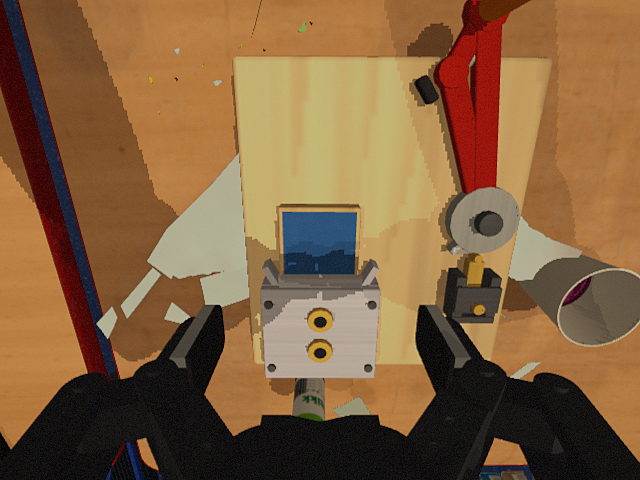

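The blank's outer end lies at row 205, x 278–360. That matches the predicted home position at row 206, so it is home and straight. Next is the post.

Call:
send_rows:
  targets: "10 7 0 0 0;30 20 0 -1 0;55 37 0 -3 0;80 54 0 -4 0;105 71 0 -6 0;128 86 0 -7 0;144 97 0 -8 0;150 101 0 -8 0;150 101 0 -8 0;150 101 0 -8 0"

```text
time: 15.9
ee_pos: [0.388, 0.257, 0.1496]
tcp_rot: [-180.0, -0.0, -173.4]
wrist_force: [0.6, -1.0, -0.1]
opening: 0.0852
grasp_force: 0.0
```

```bash
python3 - <<'E'
from h import *
o=bot.get_obs();print(o['q'],o['ee_pos'],o['tcp_rot'],o['opening'])
im=camera('wrist');s=camera('scene')
c=np.zeros((600,800,3),np.uint8);c[:300,:400]=cv2.resize(im,(400,300));b=cv2.resize(s[130:255,200:360],None,fx=2.5,fy=2.5,interpolation=cv2.INTER_CUBIC);c[:b.shape[0],400:400+b.shape[1]]=b
d=cv2.resize(im[280:480,160:480],None,fx=1.2,fy=1.2);c[301:301+d.shape[0],:d.shape[1]]=d
cv2.imwrite('pics/w6.png',c)
E
```

```text
[ 3.35231474e+01 -7.47094510e+00 -1.11852458e+01  8.62939331e+01
 -4.74862831e-03  2.69243352e+01] [0.38796996 0.25698885 0.14964934] [-1.79992038e+02 -5.19099237e-03 -1.73401188e+02] 0.08519943437122406
```

View pics/w6.png

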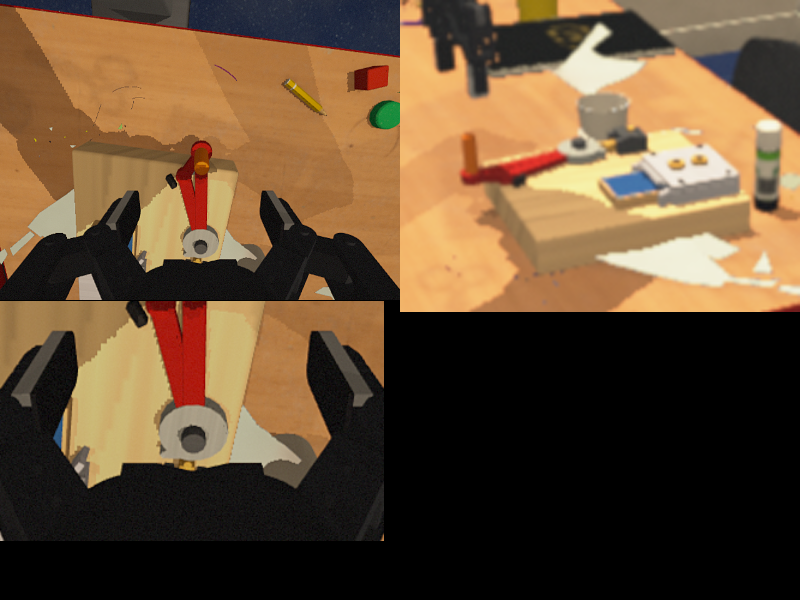

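The post top is at full-picture pixel (323,256), between the fingers. I'll check its position with the calibration.

```bash
python3 - <<'E'
from h import *
T=tool();K,P=campose('wrist',T);p=px2w((323,256),.102,K,P);print(p,toTool(p,T))
E
```

```text
[0.3810621  0.25913762 0.102     ] [ 6.80342756  3.05957443 47.65226468]
```

Call:
send_rows:
  targets: "0 1 15 0 0;0 2 40 0 0;0 2 65 0 0;0 2 80 0 0;0 2 85 0 0;0 2 85 0 0;0 2 85 0 180;0 2 85 0 255;0 2 85 0 255;0 2 85 0 255;0 2 85 0 255;0 2 85 0 255"
  newtons: 40

```text
time: 17.5
ee_pos: [0.3877, 0.2589, 0.065]
tcp_rot: [-180.0, 0.0, -173.4]
wrist_force: [-0.7, -3.7, 4.2]
opening: 0.0151
grasp_force: 39.0
```

Held (opening 15 mm). Now the arc (radius 135 mm), turning with it, to 0.5 rad first.

Call:
send_rows:
  targets: "-0.2 -6.7 0 -2.9 255;-0.7 -13.5 0 -5.7 255;-1.5 -20.2 0 -8.6 255;-2.7 -26.8 0 -11.5 255;-4.2 -33.4 0 -14.3 255;-6 -39.9 0 -17.2 255;-8.2 -46.3 0 -20.1 255;-10.7 -52.6 0 -22.9 255;-13.4 -58.7 0 -25.8 255;-16.5 -64.7 0 -28.6 255;-16.5 -64.7 0 -28.6 255"

```text
time: 18.88
ee_pos: [0.4105, 0.1967, 0.0649]
tcp_rot: [179.9, -0.1, -144.8]
wrist_force: [-7.9, -2.1, 8.3]
opening: 0.0151
grasp_force: 39.4
```

```bash
python3 - <<'E'
from h import *
o=bot.get_obs();print(o['q'],o['ee_pos'],o['tcp_rot'],o['wrist_force'])
v=o['ee_pos'][:2]-[.522,.2735];print(np.hypot(*v),np.radians(np.degrees(np.arctan2(v[1],v[0]))+173.35), R.from_euler('xyz',o['tcp_rot'],degrees=True).inv().apply(o['wrist_force']))
E
```

```text
[ 2.55486798e+01 -7.88212164e+00 -2.09237645e+01  7.70607094e+01
  7.54110502e-02 -9.69392008e+00] [0.41051669 0.19665049 0.06492882] [ 1.79908431e+02 -8.81927540e-02 -1.44757397e+02] [-7.87568699 -2.09822581  8.25246398]
0.13540448552143308 0.48746894083347414 [ 7.65565333  2.84409624 -8.2361549 ]
```

Call:
send_rows:
  targets: "0.6 -6.7 -0.5 -2.9 255;0.5 -13.5 -0.5 -5.7 255;0 -20.2 -0.5 -8.6 255;-1.2 -26.8 -0.5 -11.5 255;-2.7 -33.4 -0.5 -14.3 255;-4.5 -39.9 -0.5 -17.2 255;-4.5 -39.9 -0.5 -17.2 255"

```text
time: 19.75
ee_pos: [0.438, 0.1669, 0.0651]
tcp_rot: [180.0, -0.0, -127.6]
wrist_force: [-2.9, 0.0, 2.1]
opening: 0.0153
grasp_force: 39.2
```

```bash
cat > st.py <<'E'
from h import *
o=bot.get_obs();v=o['ee_pos'][:2]-[.522,.2735];print(o['time'],o['q'].round(1),o['tcp_rot'].round(1),'r,phi',np.hypot(*v),np.radians(np.degrees(np.arctan2(v[1],v[0]))+173.35),'Ftool', R.from_euler('xyz',o['tcp_rot'],degrees=True).inv().apply(o['wrist_force']),o['grasp_force'])
E
python3 st.py
```

```text
19.75 [ 20.8  -6.1 -19.3  76.8   0.  -31.5] [ 180.    -0.  -127.6] r,phi 0.13575869473572175 0.787517655148492 Ftool [ 1.73421485  2.30384468 -2.08261857] 39.22279179096222
```

Call:
send_rows:
  targets: "0.3 -3 0 -1.3 255;0.2 -6.7 0 -2.9 255;0 -10.8 0 -4.6 255;-0.4 -14.8 0 -6.3 255;-0.4 -14.8 0 -6.3 255"

```text
time: 20.38
ee_pos: [0.4502, 0.158, 0.0651]
tcp_rot: [180.0, -0.0, -121.3]
wrist_force: [-2.7, 3.7, -1.1]
opening: 0.0151
grasp_force: 39.0
```

```bash
python3 st.py
```

```text
20.375 [ 19.3  -4.9 -18.2  76.7   0.  -39.4] [ 180.    -0.  -121.3] r,phi 0.1359837113437259 0.8982006714543983 Ftool [-1.72394922  4.25675667  1.13097705] 39.02207314968109
```

Near pad contact. On to about 0.945.

Call:
send_rows:
  targets: "-0.1 -2.5 0 -1 255;-0.3 -5 0 -2 255;-0.5 -6.8 0 -2.8 255;-0.5 -6.8 0 -2.8 255;-0.5 -6.8 0 -2.8 255"

```text
time: 21.0
ee_pos: [0.4556, 0.1548, 0.0651]
tcp_rot: [179.9, -0.1, -118.4]
wrist_force: [-6.8, 2.1, 0.2]
opening: 0.015
grasp_force: 39.2
```

```bash
python3 st.py; python3 - <<'E'
from h import *
s=camera('scene');t=camera('top');w=camera('wrist')
c=np.zeros((600,800,3),np.uint8);b=cv2.resize(s[150:250,230:360],(520,400),interpolation=cv2.INTER_CUBIC);c[:400,:520]=b
c[400:600,:267]=cv2.resize(w,(267,200));d=cv2.resize(t[190:300,180:265],None,fx=3.2,fy=3.2);c[:d.shape[0],521:521+d.shape[1]]=d
cv2.imwrite('pics/c7.png',c)
E
```

```text
21.0 [ 18.8  -4.3 -17.6  76.8   0.  -42.8] [ 1.799e+02 -1.000e-01 -1.184e+02] r,phi 0.13605938613496749 0.944625231465796 Ftool [ 1.37439854  6.98936894 -0.15882314] 39.24636662006378
```

View pics/c7.png

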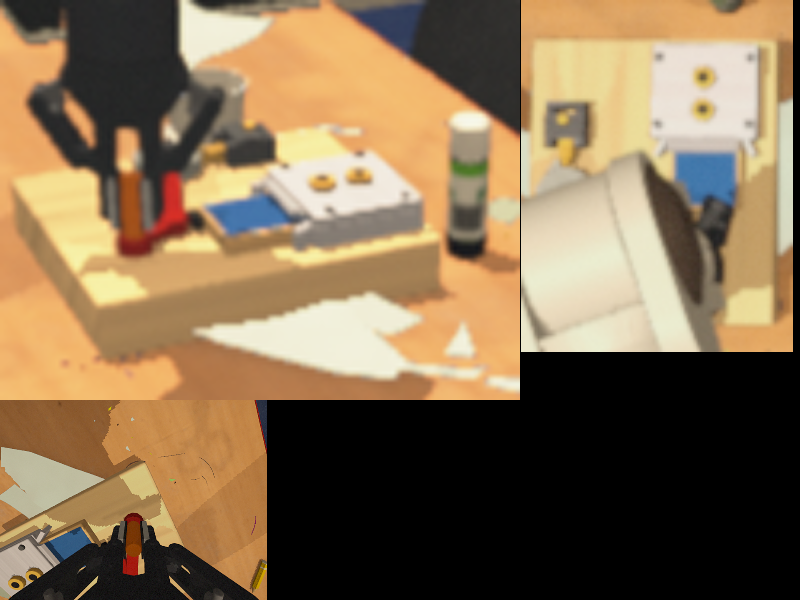

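The pad at (198,222) in the crop touches the blank's end, and the post is held. I'll press slightly further to confirm with the force rise.

Call:
send_rows:
  targets: "-0.1 -1 0 -0.4 255;-0.1 -2 0 -0.8 255;-0.1 -2 0 -0.8 255;-0.1 -2 0 -0.8 255;-0.1 -2 0 -0.8 255"

```text
time: 21.78
ee_pos: [0.4572, 0.1538, 0.0651]
tcp_rot: [179.9, -0.1, -117.6]
wrist_force: [-7.4, 1.0, 1.2]
opening: 0.0148
grasp_force: 39.3
```

```bash
python3 st.py
```

```text
21.775 [ 18.6  -4.1 -17.4  76.8  -0.  -43.8] [ 1.799e+02 -1.000e-01 -1.176e+02] r,phi 0.13606689661084248 0.9586139294028858 Ftool [ 2.57367421  7.04106565 -1.16288338] 39.31200563907623
```

```bash
python3 -c "
from workcell import ticket
print(ticket.job_done())"
```

```text
the job is handed in; nothing more can be done
None
```

I handed the job in at about 22 s. The blank is home in the slot, and the gripper still holds the clamp arm at about 0.96 rad, past the click, with its pad pressed on the blank's end. The clamp angle is worked out from the gripper's position and the pad contact from the rise in push force. The pawl was never seen directly, and no verdict came back.

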